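# Snap the lid onto the computer case

### The arm

A 6-joint arm with a two-finger parallel gripper is mounted at the origin on the work surface. World frame = base frame: x ahead of the robot, y to its left, z up, the work surface at z = 0. Lengths are in mm, angles in degrees, forces in N, time in s.
With the tool pointing down it reaches from about 300 to 875 mm from the base axis. Payload 4.2 kg.
Tool frame: the origin (TCP) lies at the very end of the fingers, on their centre line; the grasp point (between the pads) lies 19 mm behind it (r.tcp_to_grasp is the distance from the TCP to the grasp point, in mm); y points along the fingers, x is the direction in which the jaws open and shut, and the axes are right-handed (so a half turn about y gives the same grasp; the last joint's range is limited). The gripper opens to 85 mm and grips with 20 to 120 N. Pads are 22 mm wide; open, the fingers measure 114 mm over their backs; the gripper's body (76 mm by 85 mm) begins 54 mm behind the grasp point. The pads swing forward as they close: fully open they stand 13 mm farther back than shut.
Start: joints at [-66.692, 18.312, 89.639, -0, 72.044, -1.146], TCP at [238.031, -523.433, 231.338] pointing down, gripper open.
Joint ranges: [-177.97, 177.97], [-48.28, 115.42], [12.27, 149.76], [-77.06, 257.06], [2.81, 150.46], [-146.56, 146.56]. Speed limits (degrees/s): [147.25, 147.25, 180, 180, 180, 180].

### API

Orientations are given as a 3x3 rotation matrix whose columns are the frame's x, y, z axes.
In Python, from rig import r, eyes gives the robot as it stands.
- The arm moves only by the shell command python3 -m creep 'ROWS'. ROWS is JSON, a list of rows, each an object of numbers: "fingers": the opening, from -1 (shut) to 1 (fully open), so that 0 is half open; "dx", "dy", "dz": the shift along the tool's x, y, z in m; "rx", "ry", "rz": the turn, a rotation vector about the tool's x, y, z in degrees. In form: [{"fingers": .., "dx": .., "dy": .., "dz": .., "rx": .., "ry": .., "rz": ..}, ...]. A call has 1 to 10 rows; each row is the pose to reach, as a shift and turn from the pose commanded when the call began, along the tool's axes at that moment; what a row does not reach only later rows make up. A row lasts 1/8 s, in which the tool goes at most 62.5 mm and 10.7 degrees, less where a joint would pass 70% of its speed; a pose out of reach is approached as far as the arm can. A call with a gripper value outside its range is refused whole. The fingers move at their own pace and stop on an object; the grip force is fixed at half the most. Time passes only in rows, so rows that repeat a pose let the fingers close. It gives the time, the measured TCP pose, the force and the opening at its end, in the units of the state.
- r.observe(): the state, without advancing time (a new reading comes with each control period).
- eyes.grab_frame(name): name is "scene" or "top" or "wrist"; returns a dict with "frame" (400x640x3 uint8, red, green, blue), "intrinsics" (3x3 intrinsics, pixels), "distortion" ([k1, k2, p1, p2, k3] as OpenCV has them; the pictures are not rectified), "rvec" (rotation vector, rad) and "tvec" (3), from world to camera coordinates, as OpenCV has them. Camera axes: x right, y down, z forward; pixel columns grow to the right and rows downward; lengths in mm; the calibration is good to about 2 mm. A picture is of the moment at which its call begins. There is no depth.
- r.sign_off(): hands the job in, once; it reports no verdict.
The state is a dict: "clock": time; "qpos": joint angles; "dq": joint speeds; "joint_torque": joint torques, N m; "tcp_pos": TCP position; "tcp_rot": TCP orientation; "force": force on the tool from outside, world axes, zero at the start; "ft_torque": the same for the moment, N m; "opening": finger opening in mm.
Only numpy, scipy, OpenCV 4.12 (cv2) and the standard library are available. Lean on these libraries where they do the work, as an engineer would, in place of code of your own. Each camera call takes 0.05 s, during which the arm holds its last target. There are 200 camera calls.

### The job

Put the loose lid on the open computer case, its notch over the case's connector, and press it down corner by corner until all four clips have clicked home and the lid sits flush on the rim all round. Never push on it with more than about 30 N, which would overload the case's rubber mounts, and leave everything else on the bench where it lies.

Things in the scene. Friction and masses are not known exactly. Their poses are not given: they have to be found in the camera images.
- case: open-topped grey plastic computer case, 124 mm along its x, 66 mm along y, walls 34 mm high, on four soft 14 mm rubber mounts on an aluminium plate that is screwed to the bench: a push on a corner makes that corner sink up to 12 mm (its middle 1 mm per 6.4 N). Origin at bench height under its middle, z up. The plate is 86 mm wide and reaches 115 mm to -x and 75 mm to +x; on its -x part a terminal strip 24 mm high
- case_rim (a point): centre of the case's rim plane, 56 mm above the bench, axes as case when unloaded; the lid's lower edge lies on the rim all round when home
- case_connector (a point): top middle of the steel connector in the middle of the case's +x end; the connector is 18 mm wide and stands 6 mm above the rim
- case_tongues (a point): level of the rounded tops of the tongues inside the rim, 12 mm above it, over the middle of the case; the lid's skirt goes down around them with 0.5 mm play each way along x and 0.7 mm along y, and lands on them if it is more than about 1.5 mm off
- case_clips (a point): centre of the four clips: springy prongs with outward hooks at 56 mm along case x to either end and 24 mm along y to either side, hooks 6.5 mm above the rim. A lid laid on loosely rests on the hooks, its lower edge about 8 mm above the rim. Pushing down with 8 to 22 N on the lid's top close to the corner, over or outside a clip, makes it give way and snap, after about 8 mm of travel of lid against case
- lid: loose grey plastic lid lying right way up on the bench, 124 mm along its x, 66 mm along y, 16 mm high, about 90 g: flat top 3 mm thick, skirt walls 2.5 mm. Origin at the centre of its lower edge plane, z up, x towards the notch. It twists a little along its length, so each corner goes down separately; pushing one corner home can lift its neighbours by some mm or unclip one that was home
- lid_notch (a point): middle of the lid's +x end at its lower edge: here the skirt has a notch 24 mm wide that goes over the case's connector (lid x along case x)
- lid_top (a point): centre of the lid's flat top, 16 mm above its lower edge. Dark display window 42 x 30 mm around it, vent slots towards -x, two small dark buttons towards +x
- lid_corner0 (a point): lower outer corner of the lid's skirt at the lid's +x +y corner; level with case_rim when that corner is home, 3 mm or more above it while its clip has not clicked
- lid_corner1 (a point): lower outer corner of the lid's skirt at the lid's -x +y corner; level with case_rim when that corner is home, 3 mm or more above it while its clip has not clicked
- lid_corner2 (a point): lower outer corner of the lid's skirt at the lid's -x -y corner; level with case_rim when that corner is home, 3 mm or more above it while its clip has not clicked
- lid_corner3 (a point): lower outer corner of the lid's skirt at the lid's +x -y corner; level with case_rim when that corner is home, 3 mm or more above it while its clip has not clicked
- multimeter: bystander: hand-held multimeter lying face up, 185 x 88 x 40 mm; origin at the centre of its underside
- phone: bystander: phone lying flat, 150 x 72 x 9 mm; origin at the centre of its underside
- breadboard: bystander: ivory plug-in breadboard lying flat, 165 x 55 x 9 mm; origin at the centre of its underside
- screwdriver: bystander: screwdriver 180 mm long lying along its x; origin on its underside
- tape_roll: bystander: roll of tape lying flat, 64 mm across, 18 mm high; origin at the centre of its underside
- pliers: bystander: pliers with orange handles lying along their x, 165 mm long, 11 mm high; origin under the pivot
- dev_board: bystander: bare circuit board 70 x 50 mm, 14 mm high; origin at the centre of its underside
Mind the look-alikes: they are no part of the job. Several things have the shape of the lid; the one meant has the colours described above.

How it is judged (in metres and radians):
At the end, for the whole second after the job is handed in: The lid lies on the case the right way round (notch over the connector), centred within 3 mm, each of its four lower corners within 2 mm of the rim (a corner whose clip has not clicked stands 3 mm or more above it), and at rest (z of lid_corner0 in the frame of case_rim between -0.003 and 0.002 m and z of lid_corner1 in the frame of case_rim between -0.003 and 0.002 m and z of lid_corner2 in the frame of case_rim between -0.003 and 0.002 m and z of lid_corner3 in the frame of case_rim between -0.003 and 0.002 m and horizontal distance between lid and case_rim below 0.003 m and x of lid_corner0 in the frame of case_rim above 0.055 m and y of lid_corner0 in the frame of case_rim above 0.028 m and linear speed of lid below 0.01 m/s); the robot touches nothing.
It fails at once if the case was pushed down hard, its middle sinking more than 5.5 mm on its mounts (a push of over 35 N) (z of case_rim in the frame of case below 0.0505 m).
It fails at once if another thing on the bench was moved by more than 20 mm (distance of any of multimeter, phone, breadboard, screwdriver, tape_roll, pliers, dev_board from where it was at the start of the episode above 0.02 m).
It also fails if it takes over 72 s, if anything falls off the work surface, if the arm or the gripper's body presses on something with over 40 N, if the wrist force passes 120 N, or if a joint passes its speed limit or range.

## Working session

There is one attempt and no reset: what is moved stays moved. The work goes in short steps, Python scripts to look and compute and a shell command to move; the robot and the scene stay as the last step left them, time stands still between calls to the robot, and variables do not carry over. Pictures are saved under pics/ and viewed, about 8 in all and at most 12, crops included, and the job is handed in when it is done.

```bash
ls; mkdir -p pics
cat > h.py <<'E'
import numpy as np, cv2
from rig import r, eyes
def grab(n):
    return eyes.grab_frame(n)
def save(f,name,crop=None,scale=1):
    im=f["frame"][:,:,::-1]
    if crop: x0,y0,x1,y1=crop; im=im[y0:y1,x0:x1]
    if scale!=1: im=cv2.resize(im,None,fx=scale,fy=scale,interpolation=cv2.INTER_CUBIC)
    cv2.imwrite("pics/"+name,im)
def cam(f):
    R,_=cv2.Rodrigues(np.array(f["rvec"],float)); t=np.array(f["tvec"],float).ravel()
    return R,t,-R.T@t
def ray(f,uv,z):
    uv=np.array(uv,float).reshape(-1,1,2)
    n=cv2.undistortPoints(uv,np.array(f["intrinsics"],float),np.array(f["distortion"],float)).reshape(-1,2)
    R,t,c=cam(f); d=np.c_[n,np.ones(len(n))]@R
    return c+d*((z-c[2])/d[:,2])[:,None]
def proj(f,P):
    return cv2.projectPoints(np.array(P,float).reshape(-1,3),np.array(f["rvec"],float),np.array(f["tvec"],float),np.array(f["intrinsics"],float),np.array(f["distortion"],float))[0].reshape(-1,2)
E
python3 - <<'E'
from h import *
for n in("top","scene"):
    f=grab(n); save(f,n+"0.png"); print(n,cam(f)[2],f["intrinsics"][0][0])
s=r.observe();print(s)
E
```

```text
pics
top [ 440.60430369   10.21001986 1213.85391681] 488.6097995938892
scene [1305.37232399  455.4376797   782.90221888] 405.12725133252445
{'clock': 0.1, 'qpos': array([-6.66923855e+01,  1.83475281e+01,  8.96996147e+01, -1.09116578e-03,
        7.20431320e+01, -1.14447438e+00]), 'dq': array([ 0.03876642, -0.12479626, -0.15708801, -0.01101944, -0.00684034,
       -0.05989583]), 'joint_torque': array([-6.98949007e-04, -4.16408336e+01, -2.34705305e+01, -1.30530912e-04,
        4.91335857e-03, -2.28532593e-05]), 'tcp_pos': array([ 237.85248907, -523.0350955 ,  230.56949119]), 'tcp_rot': array([[ 4.13937035e-01, -6.40049473e-04,  9.10305290e-01],
       [-9.10304152e-01,  1.43984691e-03,  4.13937530e-01],
       [-1.57564076e-03, -9.99998759e-01,  1.33662690e-05]]), 'force': array([0.31177624, 0.5997996 , 0.15448416]), 'ft_torque': array([-0.02542518, -0.04943949,  0.04183749]), 'opening': 85.30987058895836}
```

View pics/top0.png

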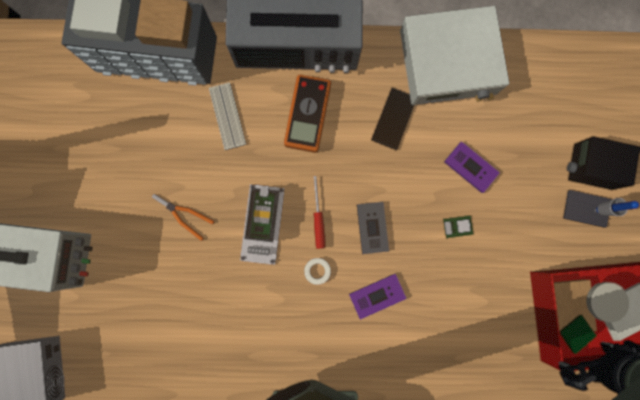

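View pics/scene0.png

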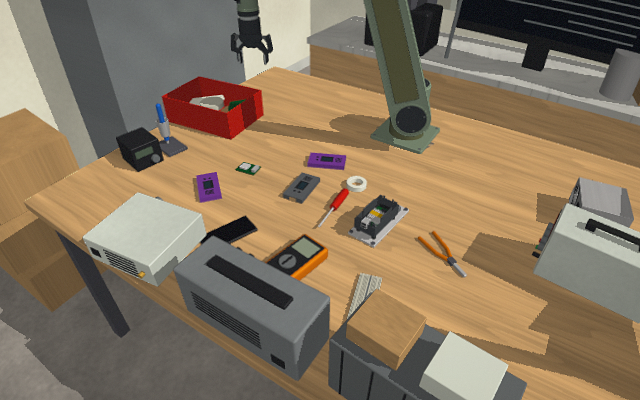

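Lid candidates in the top view are grey (373,228), purple (472,167) and purple (378,296). The grey one matches the description. I'll confirm it, along with the case, in an enlarged crop.

Run:
```python
from h import *
f=grab("top"); save(f,"crop1.png",(235,170,405,275),4.6)
im=f["frame"].astype(int)
hsv=cv2.cvtColor(f["frame"],cv2.COLOR_RGB2HSV)
roi=np.zeros((400,640),np.uint8); roi[195:260,345:400]=1
m=((hsv[...,1]<70)&(roi>0)).astype(np.uint8)
cs,_=cv2.findContours(m,cv2.RETR_EXTERNAL,cv2.CHAIN_APPROX_NONE); c=max(cs,key=cv2.contourArea)
print(cv2.minAreaRect(c),cv2.contourArea(c)); b=cv2.boxPoints(cv2.minAreaRect(c)); P=ray(f,b,16);print(b,P)
print([np.linalg.norm(P[i]-P[i-1]) for i in range(4)],P.mean(0))
```

```text
((372.5036315917969, 227.3649444580078), (49.21195602416992, 26.28713035583496), 83.41805267333984) 1215.0
[[356.62625 204.42772]
 [382.74014 201.41457]
 [388.381   250.30217]
 [362.26712 253.31532]] [[ 552.48077956  -95.84399607   16.        ]
 [ 560.93460857 -160.38868424   16.        ]
 [ 440.8917269  -174.48695493   16.        ]
 [ 432.71526418 -110.49036569   16.        ]]
[np.float64(120.65775904118289), np.float64(65.0959599048896), np.float64(120.86792244520804), np.float64(64.51680383891578)] [ 496.7555948  -135.30250023   16.        ]
```

View pics/crop1.png

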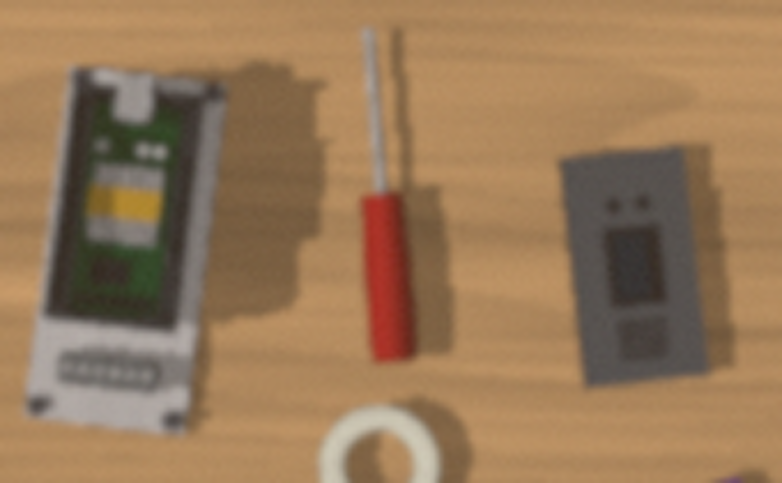

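The crop confirms the grey lid at (373,228), with buttons at the top so its +x points along world +x at about 6.7° yaw. The case is at about (262,214), connector at the top and terminal strip at the bottom. Next I'll work out the moves.

```bash
cat >> h.py <<'E'
def plan(target,axis_deg):
    """shift in tool axes & turn about tool y to put TCP at target with tool x at axis_deg (world)"""
    s=r.observe(); R=np.array(s["tcp_rot"]); d=R.T@(np.array(target)-s["tcp_pos"])/1000
    a=np.degrees(np.arctan2(R[1,0],R[0,0])); 
    print("shift",d.round(4),"ry",round(-(((axis_deg-a)+180)%360-180),2),"tcp",s["tcp_pos"].round(1),"F",s["force"].round(1),"t",s["clock"],"tilt",R[:,1].round(4))
E
python3 - <<'E'
from h import *
f=grab("top")
q=np.array([[70,75],[205,90],[178,328],[45,318],[126,203]])/4.6+[235,170]
print(ray(f,q,56).round(1))
s=r.observe();w=grab("wrist");R,t,c=cam(w);T=np.array(s["tcp_rot"])
print("cam in tool",T.T@(c-s["tcp_pos"]),"axes",T.T@R.T,w["intrinsics"])
plan([480,90,240],-96)
E
```

```text
[[588.3 161.9  56. ]
 [581.5  91.9  56. ]
 [458.4 103.1  56. ]
 [462.5 171.3  56. ]
 [522.2 131.3  56. ]]
cam in tool [  -0.44675388 -142.07627748   77.69305229] axes [[ 9.99999924e-01 -3.48263103e-04 -1.73760427e-04]
 [ 6.07844891e-05 -3.01224391e-01  9.53553283e-01]
 [-3.84428304e-04 -9.53553221e-01 -3.01224347e-01]] [[303.24282841   0.         321.15917183]
 [  0.         303.24282841 199.46390562]
 [  0.           0.           1.        ]]
shift [-0.458  -0.0087  0.4742] ry 30.45 tcp [ 237.9 -523.2  230.9] F [ 0.2 -0.5  1. ] t 0.25 tilt [-3.e-04  7.e-04 -1.e+00]
```

```bash
python3 -m creep '[{"fingers":1,"dx":-0.235,"dy":0.0,"dz":0.273,"ry":15},{"fingers":1,"dx":-0.235,"dy":0.0,"dz":0.273,"ry":15},{"fingers":1,"dx":-0.235,"dy":0.0,"dz":0.273,"ry":15},{"fingers":1,"dx":-0.235,"dy":0.0,"dz":0.273,"ry":15},{"fingers":1,"dx":-0.47,"dy":0.026,"dz":0.546,"ry":30},{"fingers":1,"dx":-0.47,"dy":0.026,"dz":0.546,"ry":30},{"fingers":1,"dx":-0.47,"dy":0.026,"dz":0.546,"ry":30},{"fingers":1,"dx":-0.47,"dy":0.026,"dz":0.546,"ry":30},{"fingers":1,"dx":-0.47,"dy":0.026,"dz":0.546,"ry":30},{"fingers":1,"dx":-0.47,"dy":0.026,"dz":0.546,"ry":30}]'; python3 -c "
from h import *
plan([540,131,205],-96)"
```

```text
shift [-0.4705  0.0263  0.5458] ry 30.45 tcp [ 237.9 -523.2  230.9] F [ 0.2 -0.5  1. ] t 0.25 tilt [-3.e-04  7.e-04 -1.e+00]schema error: expected keys fingers, dx, dy, dz, rx, ry, rz
```

```bash
python3 -m creep '[{"fingers":1,"dx":-0.235,"dy":0.0,"dz":0.273,"rx":0,"ry":15,"rz":0},{"fingers":1,"dx":-0.235,"dy":0.0,"dz":0.273,"rx":0,"ry":15,"rz":0},{"fingers":1,"dx":-0.235,"dy":0.0,"dz":0.273,"rx":0,"ry":15,"rz":0},{"fingers":1,"dx":-0.235,"dy":0.0,"dz":0.273,"rx":0,"ry":15,"rz":0},{"fingers":1,"dx":-0.47,"dy":0.026,"dz":0.546,"rx":0,"ry":30,"rz":0},{"fingers":1,"dx":-0.47,"dy":0.026,"dz":0.546,"rx":0,"ry":30,"rz":0},{"fingers":1,"dx":-0.47,"dy":0.026,"dz":0.546,"rx":0,"ry":30,"rz":0},{"fingers":1,"dx":-0.47,"dy":0.026,"dz":0.546,"rx":0,"ry":30,"rz":0},{"fingers":1,"dx":-0.47,"dy":0.026,"dz":0.546,"rx":0,"ry":30,"rz":0},{"fingers":1,"dx":-0.47,"dy":0.026,"dz":0.546,"rx":0,"ry":30,"rz":0}]'; python3 -c "
from h import *
plan([540,131,205],-96)"
```

```text
clock: 1.5
tcp_pos: [497.1, 36.9, 211.2]
tcp_rot: [[-0.096, 0.001, 0.995], [-0.995, -0.0, -0.096], [0.0, -1.0, 0.001]]
force: [1.1, -0.4, -0.0]
opening: 85.9
shift [-0.0978  0.0062  0.0337] ry 0.47 tcp [497.1  36.9 211.2] F [ 1.1 -0.4 -0. ] t 1.5 tilt [ 7.e-04 -3.e-04 -1.e+00]
```

```bash
python3 -m creep '[{"fingers":1,"dx":-0.09,"dy":0.006,"dz":0.03,"rx":0,"ry":0,"rz":0},{"fingers":1,"dx":-0.09,"dy":0.006,"dz":0.03,"rx":0,"ry":0,"rz":0},{"fingers":1,"dx":-0.09,"dy":0.006,"dz":0.03,"rx":0,"ry":0,"rz":0},{"fingers":1,"dx":-0.09,"dy":0.006,"dz":0.03,"rx":0,"ry":0,"rz":0},{"fingers":1,"dx":-0.09,"dy":0.006,"dz":0.03,"rx":0,"ry":0,"rz":0}]'
python3 - <<'E'
from h import *
f=grab("wrist"); save(f,"w1.png",(120,0,520,400),1.5)
np.savez("w1.npz",**{k:np.array(v) for k,v in f.items()}); plan([540,131,205],-96)
E
```

```text
clock: 2.12
tcp_pos: [534.6, 120.4, 205.3]
tcp_rot: [[-0.098, -0.0, 0.995], [-0.995, -0.0, -0.098], [0.0, -1.0, -0.0]]
force: [0.4, 0.2, -0.0]
opening: 85.7
shift [-0.0111  0.0004  0.0043] ry 0.36 tcp [534.7 120.4 205.4] F [ 0.3 -0.5 -0.7] t 2.175 tilt [ 2.e-04 -2.e-04 -1.e+00]
```

View pics/w1.png

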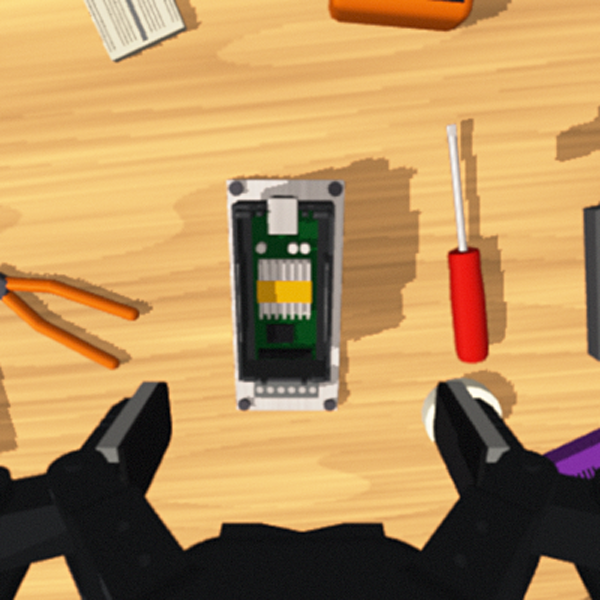

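Run:
```python
from h import *
d=np.load("w1.npz"); f={k:d[k] for k in d.files}
save(f,"w1z.png",(265,115,365,280),3.6*1)
hsv=cv2.cvtColor(f["frame"],cv2.COLOR_RGB2HSV)
q=np.array([[233,203],[335,203],[332,380],[239,381]])/1.5+[120,0]
P=ray(f,q,56);print(P.round(1),P.mean(0),[np.linalg.norm(P[i]-P[i-1]).round(1) for i in range(4)])
c=ray(f,np.array([[268,198],[298,198],[296,234],[268,234]])/1.5+[120,0],62);print(c.round(1))
```

```text
[[587.7 159.4  56. ]
 [581.3  95.4  56. ]
 [457.9 107.   56. ]
 [463.6 173.1  56. ]] [522.59552849 133.73586977  56.        ] [np.float64(124.8), np.float64(64.3), np.float64(124.0), np.float64(66.3)]
[[589.  136.6  62. ]
 [587.2 118.2  62. ]
 [565.2 121.7  62. ]
 [566.9 139.3  62. ]]
```

View pics/w1z.png

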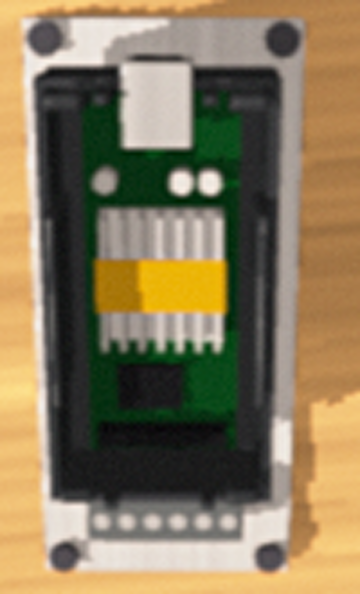

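Run:
```python
from h import *
d=np.load("w1.npz"); f={k:d[k] for k in d.files}
q=np.array([[44,37],[283,37],[270,557],[64,557]])/3.6+[265,115]
for z in(8,):
    P=ray(f,q,z);print(P.round(1)); u=(P[0]+P[1]-P[2]-P[3])/2; print(np.degrees(np.arctan2(u[1],u[0])),np.linalg.norm(u),P.mean(0)); v=(P[0]+P[3]-P[1]-P[2])/2;print(np.degrees(np.arctan2(v[1],v[0]))-90,np.linalg.norm(v))
plan([509,-135,165],-83.3)
```

```text
[[594.2 163.4   8. ]
 [587.   91.3   8. ]
 [409.6 109.4   8. ]
 [416.7 181.7   8. ]]
-5.865484659749519 178.3994142621489 [501.89769167 136.44865769   8.        ]
-5.654250471316956 72.53446556962513
shift [ 0.2567  0.0405 -0.0005] ry -12.34 tcp [534.7 120.4 205.4] F [ 0.3 -0.5 -0.7] t 2.175 tilt [ 2.e-04 -2.e-04 -1.e+00]
```

```bash
python3 -m creep '[{"fingers":1,"dx":0.256,"dy":0.04,"dz":0,"rx":0,"ry":-12.3,"rz":0},{"fingers":1,"dx":0.256,"dy":0.04,"dz":0,"rx":0,"ry":-12.3,"rz":0},{"fingers":1,"dx":0.256,"dy":0.04,"dz":0,"rx":0,"ry":-12.3,"rz":0},{"fingers":1,"dx":0.256,"dy":0.04,"dz":0,"rx":0,"ry":-12.3,"rz":0},{"fingers":1,"dx":0.256,"dy":0.04,"dz":0,"rx":0,"ry":-12.3,"rz":0},{"fingers":1,"dx":0.256,"dy":0.04,"dz":0,"rx":0,"ry":-12.3,"rz":0},{"fingers":1,"dx":0.256,"dy":0.04,"dz":0,"rx":0,"ry":-12.3,"rz":0},{"fingers":1,"dx":0.256,"dy":0.04,"dz":0,"rx":0,"ry":-12.3,"rz":0}]'
python3 - <<'E'
from h import *
f=grab("wrist"); save(f,"w2.png",(240,100,400,300),3)
np.savez("w2.npz",**{k:np.array(v) for k,v in f.items()})
hsv=cv2.cvtColor(f["frame"],cv2.COLOR_RGB2HSV)
m=((hsv[...,1]<75)).astype(np.uint8); m[:,:240]=0;m[:,400:]=0;m[290:]=0;m[:80]=0
m=cv2.morphologyEx(m,cv2.MORPH_OPEN,np.ones((5,5),np.uint8))
cs,_=cv2.findContours(m,cv2.RETR_EXTERNAL,cv2.CHAIN_APPROX_NONE)
for c in cs:
    if cv2.contourArea(c)<500: continue
    b=cv2.boxPoints(cv2.minAreaRect(c)); P=ray(f,b,16)
    print(b.round(1).tolist(),P.round(1).tolist(),P.mean(0).round(1),[np.linalg.norm(P[i]-P[i-1]).round(1) for i in range(4)])
plan([497,-135,40],-83.3)
E
```

```text
clock: 3.18
tcp_pos: [510.6, -132.0, 165.5]
tcp_rot: [[0.12, 0.001, 0.993], [-0.993, 0.0, 0.12], [0.0, -1.0, 0.001]]
force: [0.1, 0.5, -0.5]
opening: 85.5
[[290.0, 136.0], [357.0, 136.0], [357.0, 253.0], [290.0, 253.0]] [[555.2, -96.2, 16.0], [562.7, -159.2, 16.0], [441.1, -178.2, 16.0], [432.6, -107.1, 16.0]] [ 497.9 -135.2   16. ] [np.float64(123.1), np.float64(63.5), np.float64(123.1), np.float64(71.6)]
shift [ 0.0013  0.1254 -0.0139] ry 0.17 tcp [ 510.6 -132.1  165.4] F [ 0.2 -0.1  0.1] t 3.225 tilt [ 5.e-04 -0.e+00 -1.e+00]
```

View pics/w2.png

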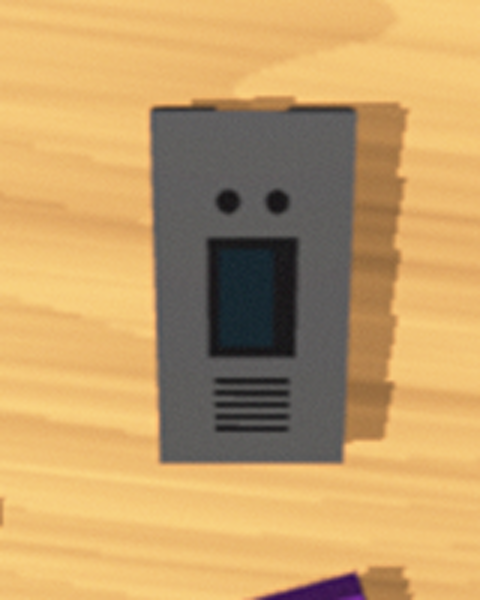

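Run:
```python
from h import *
d=np.load("w2.npz"); f={k:d[k] for k in d.files}
q=np.array([[151,109],[356,109],[343.5,464],[161,464]])/3+[240,100]
P=ray(f,q,16);print(P.round(1),P.mean(0),[np.linalg.norm(P[i]-P[i-1]).round(1) for i in range(4)])
u=(P[0]+P[1]-P[2]-P[3])/2; a=np.degrees(np.arctan2(u[1],u[0]));print(a)
plan([*P.mean(0)[:2],4],a-90)
```

```text
[[ 554.9  -96.5   16. ]
 [ 562.6 -160.8   16. ]
 [ 438.8 -175.9   16. ]
 [ 431.1 -111.2   16. ]] [ 496.85962984 -136.09954516   16.        ] [np.float64(124.7), np.float64(64.7), np.float64(124.7), np.float64(65.1)]
6.830064382857574
shift [ 0.0024  0.1614 -0.0142] ry 0.04 tcp [ 510.6 -132.1  165.4] F [ 0.2 -0.1  0.1] t 3.225 tilt [ 5.e-04 -0.e+00 -1.e+00]
```

```bash
python3 -m creep '[{"fingers":1,"dx":0.0024,"dy":0.06,"dz":-0.0142,"rx":0,"ry":0,"rz":0},{"fingers":1,"dx":0.0024,"dy":0.11,"dz":-0.0142,"rx":0,"ry":0,"rz":0},{"fingers":1,"dx":0.0024,"dy":0.135,"dz":-0.0142,"rx":0,"ry":0,"rz":0},{"fingers":1,"dx":0.0024,"dy":0.145,"dz":-0.0142,"rx":0,"ry":0,"rz":0},{"fingers":1,"dx":0.0024,"dy":0.152,"dz":-0.0142,"rx":0,"ry":0,"rz":0},{"fingers":1,"dx":0.0024,"dy":0.157,"dz":-0.0142,"rx":0,"ry":0,"rz":0},{"fingers":1,"dx":0.0024,"dy":0.16,"dz":-0.0142,"rx":0,"ry":0,"rz":0},{"fingers":1,"dx":0.0024,"dy":0.1605,"dz":-0.0142,"rx":0,"ry":0,"rz":0}]'
```

```text
clock: 4.22
tcp_pos: [496.7, -137.4, 4.9]
tcp_rot: [[0.118, 0.001, 0.993], [-0.993, -0.0, 0.118], [0.0, -1.0, 0.001]]
force: [-0.0, 0.8, -0.2]
opening: 85.4
```

Run:
```python
from h import *
plan([496.9,-136.1,4],-83.2)
```

```text
shift [-0.0013  0.0009  0.0004] ry -0.05 tcp [ 496.7 -137.4    4.9] F [-0.   0.8 -0.2] t 4.225 tilt [ 7.e-04 -3.e-04 -1.e+00]
```

```bash
python3 -m creep '[{"fingers":0,"dx":-0.0013,"dy":0,"dz":0,"rx":0,"ry":0,"rz":0},{"fingers":0,"dx":-0.0013,"dy":0,"dz":0,"rx":0,"ry":0,"rz":0},{"fingers":0,"dx":-0.0013,"dy":0,"dz":0,"rx":0,"ry":0,"rz":0},{"fingers":0,"dx":-0.0013,"dy":0,"dz":0,"rx":0,"ry":0,"rz":0},{"fingers":0,"dx":-0.0013,"dy":0,"dz":0,"rx":0,"ry":0,"rz":0},{"fingers":0,"dx":-0.0013,"dy":0,"dz":0,"rx":0,"ry":0,"rz":0}]'; python3 -c "
from h import *
print(r.observe()['force'],r.observe()['opening'])"
```

```text
clock: 4.97
tcp_pos: [496.5, -136.0, 5.7]
tcp_rot: [[0.118, 0.001, 0.993], [-0.993, -0.0, 0.118], [0.0, -1.0, 0.001]]
force: [-1.8, 1.4, 6.9]
opening: 63.6
[-1.7933436  1.4035052  6.9479423] 63.59674000454153
```

```bash
python3 -m creep '[{"fingers":0,"dx":0,"dy":-0.005,"dz":0,"rx":0,"ry":0,"rz":0},{"fingers":0,"dx":0,"dy":-0.015,"dz":0,"rx":0,"ry":0,"rz":0},{"fingers":0,"dx":0,"dy":-0.04,"dz":0,"rx":0,"ry":0,"rz":0},{"fingers":0,"dx":0,"dy":-0.08,"dz":0,"rx":0,"ry":0,"rz":0},{"fingers":0,"dx":0,"dy":-0.12,"dz":0,"rx":0,"ry":0,"rz":0},{"fingers":0,"dx":0,"dy":-0.12,"dz":0,"rx":0,"ry":0,"rz":0},{"fingers":0,"dx":0,"dy":-0.12,"dz":0,"rx":0,"ry":0,"rz":0},{"fingers":0,"dx":0,"dy":-0.12,"dz":0,"rx":0,"ry":0,"rz":0}]'
python3 - <<'E'
from h import *
f=grab("wrist"); save(f,"w3.png",(170,100,470,400),2)
np.savez("w3.npz",**{k:np.array(v) for k,v in f.items()})
plan([522.3,133.9,130],-95.8)
E
```

```text
clock: 5.98
tcp_pos: [495.3, -135.8, 123.3]
tcp_rot: [[0.118, -0.003, 0.993], [-0.993, 0.001, 0.118], [-0.001, -1.0, -0.003]]
force: [0.1, 0.0, -1.2]
opening: 63.4
shift [-0.2647 -0.0065  0.0584] ry 12.56 tcp [ 495.4 -135.8  123.3] F [ 0.2 -0.9 -1.5] t 6.025 tilt [-2.8e-03  7.0e-04 -1.0e+00]
```

View pics/w3.png

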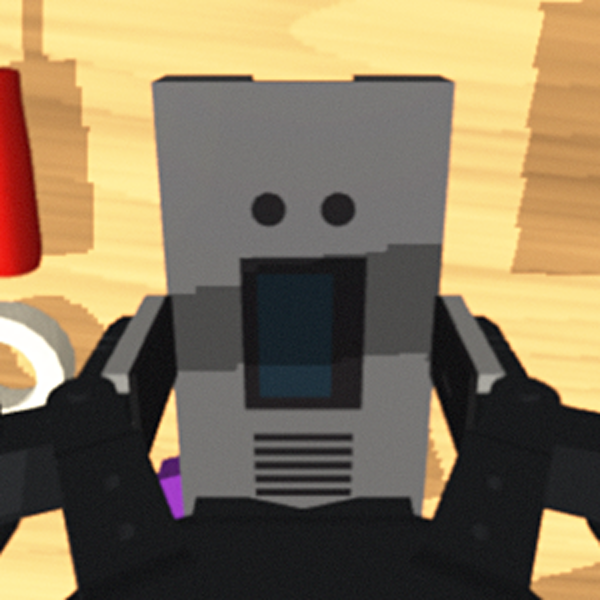

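Run:
```python
from h import *
d=np.load("w3.npz"); f={k:d[k] for k in d.files}
s=r.observe();T=np.array(s["tcp_rot"]);p=s["tcp_pos"]
g=lambda q,z:((ray(f,np.array(q)/2+[170,100],z)-p)@T).round(2)
for z in(130.5,133.6,136):
    A=g([[152.5,83],[454,83],[421.5,490],[185.5,490]],z); print(z,A[:,[0,2]].tolist(),"w",np.hypot(*(A[0]-A[1])[[0,2]]),np.hypot(*(A[2]-A[3])[[0,2]]))
    print(" front mid",(A[0]+A[1])/2,"rear mid",(A[2]+A[3])/2)
    print(" win",g([[241,258],[367,258],[361,409],[246,409]],z)[:,[0,2]].tolist())
```

```text
130.5 [[-33.69, 61.61], [32.7, 61.59], [32.33, -49.97], [-33.17, -50.01]] w 66.39000301250182 65.50001221373932
 front mid [-0.495 -7.325 61.6  ] rear mid [ -0.42   -7.025 -49.99 ]
 win [[-15.47, 19.88], [14.86, 19.88], [14.71, -23.19], [-15.54, -23.2]]
133.6 [[-32.93, 61.97], [31.94, 61.95], [31.57, -47.03], [-32.42, -47.08]] w 64.87000308308919 63.99001953429926
 front mid [ -0.495 -10.425  61.96 ] rear mid [ -0.425 -10.135 -47.055]
 win [[-15.13, 21.2], [14.5, 21.2], [14.35, -20.88], [-15.2, -20.89]]
136 [[-32.34, 62.25], [31.34, 62.23], [30.98, -44.76], [-31.84, -44.8]] w 63.68000314070345 62.82001273479654
 front mid [ -0.5   -12.825  62.24 ] rear mid [ -0.43 -12.54 -44.78]
 win [[-14.86, 22.22], [14.22, 22.23], [14.08, -19.08], [-14.93, -19.09]]
```

```bash
python3 -m creep '[{"fingers":0,"dx":-0.05,"dy":-0.006,"dz":0.011,"rx":0,"ry":3,"rz":0},{"fingers":0,"dx":-0.11,"dy":-0.006,"dz":0.024,"rx":0,"ry":6,"rz":0},{"fingers":0,"dx":-0.17,"dy":-0.006,"dz":0.038,"rx":0,"ry":9,"rz":0},{"fingers":0,"dx":-0.22,"dy":-0.006,"dz":0.049,"rx":0,"ry":12,"rz":0},{"fingers":0,"dx":-0.25,"dy":-0.006,"dz":0.056,"rx":0,"ry":12.6,"rz":0},{"fingers":0,"dx":-0.264,"dy":-0.006,"dz":0.058,"rx":0,"ry":12.6,"rz":0},{"fingers":0,"dx":-0.264,"dy":-0.006,"dz":0.058,"rx":0,"ry":12.6,"rz":0},{"fingers":0,"dx":-0.264,"dy":-0.006,"dz":0.058,"rx":0,"ry":12.6,"rz":0}]'; python3 -c "
from h import *
plan([522.5,133.4,85],-95.8)"
```

```text
clock: 7.02
tcp_pos: [522.5, 131.8, 130.3]
tcp_rot: [[-0.103, -0.001, 0.995], [-0.995, -0.001, -0.103], [0.001, -1.0, -0.001]]
force: [0.7, 0.1, -0.8]
opening: 63.5
shift [-0.0017  0.0453 -0.0002] ry -0.1 tcp [522.5 131.8 130.3] F [ 0.7  0.1 -0.8] t 7.025 tilt [-9.e-04 -8.e-04 -1.e+00]
```

```bash
python3 -m creep '[{"fingers":0,"dx":-0.001,"dy":0.02,"dz":0,"rx":0,"ry":0,"rz":0},{"fingers":0,"dx":-0.001,"dy":0.036,"dz":0,"rx":0,"ry":0,"rz":0},{"fingers":0,"dx":-0.001,"dy":0.045,"dz":0,"rx":0,"ry":0,"rz":0},{"fingers":0,"dx":-0.001,"dy":0.045,"dz":0,"rx":0,"ry":0,"rz":0},{"fingers":0,"dx":-0.001,"dy":0.045,"dz":0,"rx":0,"ry":0,"rz":0},{"fingers":0,"dx":-0.001,"dy":0.045,"dz":0,"rx":0,"ry":0,"rz":0}]'
python3 - <<'E'
from h import *
plan([522.5,133.4,70],-95.8)
f=grab("scene"); save(f,"s2.png",(340,170,430,250),6)
E
```

```text
clock: 7.78
tcp_pos: [523.4, 134.0, 86.2]
tcp_rot: [[-0.102, 0.001, 0.995], [-0.995, 0.0, -0.102], [-0.0, -1.0, 0.001]]
force: [-0.6, 0.4, -1.3]
opening: 63.4
shift [ 0.0007  0.0162 -0.0008] ry -0.04 tcp [523.4 134.   86.2] F [-0.6  0.4 -1.3] t 7.775 tilt [ 1.3e-03  2.0e-04 -1.0e+00]
```

View pics/s2.png

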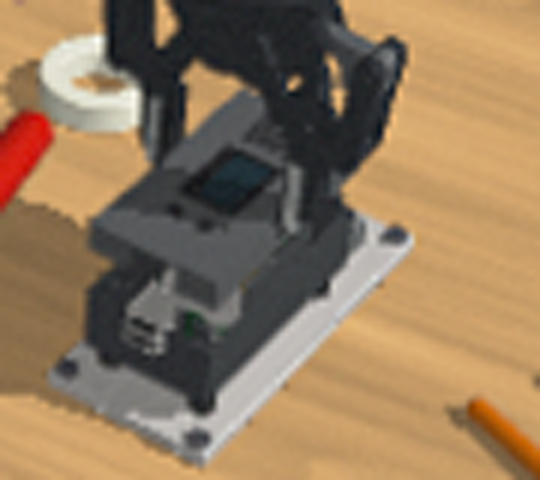

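The lid is held level over the case, with its notch end at crop (215,285) above the connector at (150,310). I'll descend slowly.

```bash
python3 -m creep '[{"fingers":0,"dx":0.0005,"dy":0.004,"dz":-0.0007,"rx":0,"ry":0,"rz":0},{"fingers":0,"dx":0.0005,"dy":0.007,"dz":-0.0007,"rx":0,"ry":0,"rz":0},{"fingers":0,"dx":0.0005,"dy":0.010,"dz":-0.0007,"rx":0,"ry":0,"rz":0},{"fingers":0,"dx":0.0005,"dy":0.012,"dz":-0.0007,"rx":0,"ry":0,"rz":0},{"fingers":0,"dx":0.0005,"dy":0.013,"dz":-0.0007,"rx":0,"ry":0,"rz":0},{"fingers":0,"dx":0.0005,"dy":0.013,"dz":-0.0007,"rx":0,"ry":0,"rz":0}]'; python3 -m creep '[{"fingers":0,"dx":0,"dy":0.001,"dz":0,"rx":0,"ry":0,"rz":0},{"fingers":0,"dx":0,"dy":0.002,"dz":0,"rx":0,"ry":0,"rz":0},{"fingers":0,"dx":0,"dy":0.002,"dz":0,"rx":0,"ry":0,"rz":0}]'
```

```text
clock: 8.57
tcp_pos: [522.2, 133.5, 72.5]
tcp_rot: [[-0.102, -0.0, 0.995], [-0.995, -0.0, -0.102], [0.0, -1.0, -0.0]]
force: [-0.2, 0.6, -1.2]
opening: 63.4
clock: 8.95
tcp_pos: [522.2, 133.5, 70.5]
tcp_rot: [[-0.102, -0.0, 0.995], [-0.995, -0.0, -0.102], [0.0, -1.0, -0.0]]
force: [-0.2, -0.1, -1.2]
opening: 63.4
```

```bash
for i in 1 ; do python3 -m creep '[{"fingers":0,"dx":0,"dy":0.001,"dz":0,"rx":0,"ry":0,"rz":0},{"fingers":0,"dx":0,"dy":0.002,"dz":0,"rx":0,"ry":0,"rz":0},{"fingers":0,"dx":0,"dy":0.002,"dz":0,"rx":0,"ry":0,"rz":0}]'; python3 -m creep '[{"fingers":0,"dx":0,"dy":0.001,"dz":0,"rx":0,"ry":0,"rz":0},{"fingers":0,"dx":0,"dy":0.001,"dz":0,"rx":0,"ry":0,"rz":0}]'; done
```

```text
clock: 9.32
tcp_pos: [522.3, 133.5, 68.9]
tcp_rot: [[-0.102, 0.0, 0.995], [-0.995, -0.0, -0.102], [-0.0, -1.0, 0.0]]
force: [-0.0, 0.1, 1.3]
opening: 63.2
clock: 9.57
tcp_pos: [522.5, 133.5, 68.2]
tcp_rot: [[-0.102, 0.001, 0.995], [-0.995, 0.0, -0.102], [-0.0, -1.0, 0.001]]
force: [-1.7, -0.3, 5.3]
opening: 63.8
```

```bash
python3 -m creep '[{"fingers":1,"dx":0,"dy":-0.001,"dz":0,"rx":0,"ry":0,"rz":0},{"fingers":1,"dx":0,"dy":-0.001,"dz":0,"rx":0,"ry":0,"rz":0},{"fingers":1,"dx":0,"dy":-0.001,"dz":0,"rx":0,"ry":0,"rz":0},{"fingers":1,"dx":0,"dy":-0.001,"dz":0,"rx":0,"ry":0,"rz":0},{"fingers":1,"dx":0,"dy":-0.01,"dz":0,"rx":0,"ry":0,"rz":0},{"fingers":1,"dx":0,"dy":-0.04,"dz":0,"rx":0,"ry":0,"rz":0},{"fingers":1,"dx":0,"dy":-0.09,"dz":0,"rx":0,"ry":0,"rz":0},{"fingers":-1,"dx":0,"dy":-0.12,"dz":0.0,"rx":0,"ry":0,"rz":0},{"fingers":-1,"dx":0,"dy":-0.12,"dz":0,"rx":0,"ry":0,"rz":0},{"fingers":-1,"dx":0,"dy":-0.12,"dz":0,"rx":0,"ry":0,"rz":0}]'
python3 - <<'E'
from h import *
f=grab("wrist"); save(f,"w4.png",(245,130,400,330),3)
np.savez("w4.npz",**{k:np.array(v) for k,v in f.items()})
c=np.radians(-5.8); 
plan([522.4,133.5,90],-95.8)
E
```

```text
clock: 10.82
tcp_pos: [521.6, 133.4, 187.1]
tcp_rot: [[-0.102, -0.001, 0.995], [-0.995, -0.0, -0.102], [0.0, -1.0, -0.001]]
force: [-0.2, 0.1, -0.3]
opening: 32.3
shift [-0.0004  0.0966  0.0013] ry -0.05 tcp [521.3 133.3 186.6] F [ 0.2  0.9 -0.6] t 10.875 tilt [-2.3e-03 -7.0e-04 -1.0e+00]
```

View pics/w4.png

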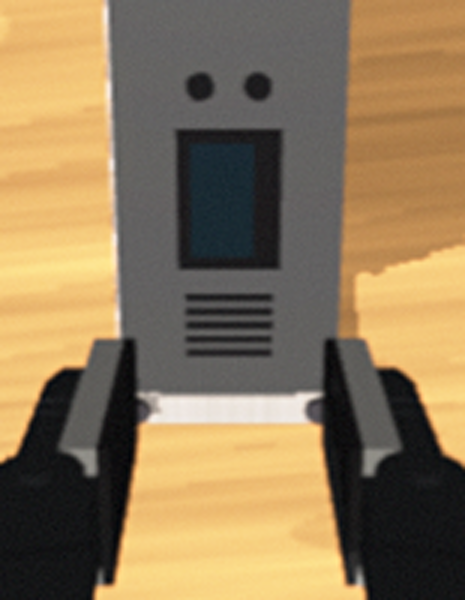

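```bash
python3 -m creep '[{"fingers":-1,"dx":-0.03,"dy":0.02,"dz":0.04,"rx":0,"ry":0,"rz":0},{"fingers":-1,"dx":-0.03,"dy":0.06,"dz":0.067,"rx":0,"ry":0,"rz":0},{"fingers":-1,"dx":-0.03,"dy":0.09,"dz":0.067,"rx":0,"ry":0,"rz":0},{"fingers":-1,"dx":-0.03,"dy":0.10,"dz":0.067,"rx":0,"ry":0,"rz":0},{"fingers":-1,"dx":-0.03,"dy":0.103,"dz":0.067,"rx":0,"ry":0,"rz":0},{"fingers":-1,"dx":-0.03,"dy":0.103,"dz":0.067,"rx":0,"ry":0,"rz":0}]'; for i in 1 2 3 4; do python3 -m creep '[{"fingers":-1,"dx":0,"dy":0.001,"dz":0,"rx":0,"ry":0,"rz":0},{"fingers":-1,"dx":0,"dy":0.002,"dz":0,"rx":0,"ry":0,"rz":0}]' | egrep 'tcp_pos|force|opening' | tr '\n' ' '; echo; done
```

```text
clock: 11.62
tcp_pos: [592.3, 156.7, 85.5]
tcp_rot: [[-0.102, 0.002, 0.995], [-0.995, 0.0, -0.102], [-0.0, -1.0, 0.001]]
force: [0.7, 0.8, 1.0]
opening: 0.2
tcp_pos: [592.2, 156.6, 83.5] force: [-0.4, 0.8, 0.8] opening: -0.1 
tcp_pos: [591.9, 156.5, 80.7] force: [-0.1, -1.1, 0.1] opening: 0.2 
tcp_pos: [592.1, 156.6, 78.6] force: [0.3, -0.4, 0.4] opening: -0.2 
tcp_pos: [592.6, 156.8, 77.1] force: [0.7, 0.6, 3.6] opening: -0.1
```

```bash
for i in 1 2 3 4; do python3 -m creep '[{"fingers":-1,"dx":0,"dy":0.001,"dz":0,"rx":0,"ry":0,"rz":0},{"fingers":-1,"dx":0,"dy":0.002,"dz":0,"rx":0,"ry":0,"rz":0}]' | egrep 'tcp_pos|force' | tr '\n' ' '; echo; done
```

```text
tcp_pos: [593.2, 157.1, 75.6] force: [2.1, 1.7, 6.6] 
tcp_pos: [593.7, 157.3, 74.1] force: [1.7, 2.3, 8.0] 
tcp_pos: [594.2, 157.6, 72.7] force: [1.9, 2.4, 10.5] 
tcp_pos: [594.6, 157.9, 71.1] force: [3.0, 3.2, 11.1]
```

```bash
for i in 1 2 3 4; do python3 -m creep '[{"fingers":-1,"dx":0,"dy":0.001,"dz":-0.0004,"rx":0,"ry":0,"rz":0},{"fingers":-1,"dx":0.0002,"dy":0.002,"dz":-0.0006,"rx":0,"ry":0,"rz":0}]' | egrep 'tcp_pos|force' | tr '\n' ' '; echo; done
```

```text
tcp_pos: [593.6, 157.7, 68.4] force: [3.0, 4.3, 8.5] 
tcp_pos: [594.0, 158.0, 67.1] force: [3.4, 4.0, 10.9] 
tcp_pos: [594.4, 157.9, 65.8] force: [4.8, 4.2, 13.2] 
tcp_pos: [594.8, 158.2, 64.6] force: [5.9, 4.9, 15.1]
```

```bash
python3 -m creep '[{"fingers":-1,"dx":0,"dy":-0.01,"dz":0,"rx":0,"ry":0,"rz":0},{"fingers":-1,"dx":0,"dy":-0.035,"dz":0.0015,"rx":0,"ry":0,"rz":0},{"fingers":-1,"dx":0.0595,"dy":-0.035,"dz":0.0015,"rx":0,"ry":0,"rz":0},{"fingers":-1,"dx":0.0595,"dy":-0.035,"dz":0.0015,"rx":0,"ry":0,"rz":0},{"fingers":-1,"dx":0.0595,"dy":-0.026,"dz":0.0015,"rx":0,"ry":0,"rz":0},{"fingers":-1,"dx":0.0595,"dy":-0.02,"dz":0.0015,"rx":0,"ry":0,"rz":0},{"fingers":-1,"dx":0.0595,"dy":-0.019,"dz":0.0015,"rx":0,"ry":0,"rz":0},{"fingers":-1,"dx":0.0595,"dy":-0.019,"dz":0.0015,"rx":0,"ry":0,"rz":0}]'; for i in 1 2 3 4; do python3 -m creep '[{"fingers":-1,"dx":0,"dy":0.001,"dz":-0.0002,"rx":0,"ry":0,"rz":0},{"fingers":-1,"dx":0,"dy":0.002,"dz":-0.0004,"rx":0,"ry":0,"rz":0}]' | egrep 'tcp_pos|force' | tr '\n' ' '; echo; done
```

```text
clock: 15.62
tcp_pos: [584.8, 97.2, 79.2]
tcp_rot: [[-0.101, -0.001, 0.995], [-0.995, -0.0, -0.101], [0.0, -1.0, -0.001]]
force: [0.0, 0.9, -0.5]
opening: 0.3
tcp_pos: [584.6, 96.8, 77.8] force: [-0.0, 0.2, -0.0] 
tcp_pos: [584.1, 96.7, 75.6] force: [-0.7, -1.1, 0.3] 
tcp_pos: [583.6, 96.7, 73.6] force: [0.8, -0.1, 0.4] 
tcp_pos: [583.4, 96.7, 71.6] force: [1.2, -0.6, 0.2]
```

```bash
for i in 1 2 3; do python3 -m creep '[{"fingers":-1,"dx":0,"dy":0.001,"dz":0,"rx":0,"ry":0,"rz":0},{"fingers":-1,"dx":0,"dy":0.002,"dz":0,"rx":0,"ry":0,"rz":0}]' | egrep 'tcp_pos|force' | tr '\n' ' '; echo; done
```

```text
tcp_pos: [584.0, 96.5, 70.2] force: [0.9, -1.8, 4.2] 
tcp_pos: [584.5, 96.3, 68.7] force: [1.7, -3.5, 7.2] 
tcp_pos: [585.0, 96.0, 67.3] force: [0.5, -4.1, 10.6]
```

```bash
python3 -m creep '[{"fingers":-1,"dx":0,"dy":-0.01,"dz":0,"rx":0,"ry":0,"rz":0},{"fingers":-1,"dx":0,"dy":-0.035,"dz":0,"rx":0,"ry":0,"rz":0},{"fingers":-1,"dx":0,"dy":-0.035,"dz":-0.06,"rx":0,"ry":0,"rz":0},{"fingers":-1,"dx":0,"dy":-0.035,"dz":-0.12,"rx":0,"ry":0,"rz":0},{"fingers":-1,"dx":0,"dy":-0.03,"dz":-0.131,"rx":0,"ry":0,"rz":0},{"fingers":-1,"dx":0,"dy":-0.022,"dz":-0.131,"rx":0,"ry":0,"rz":0},{"fingers":-1,"dx":0,"dy":-0.02,"dz":-0.131,"rx":0,"ry":0,"rz":0},{"fingers":-1,"dx":0,"dy":-0.02,"dz":-0.131,"rx":0,"ry":0,"rz":0}]'; for i in 1 2 3 4; do python3 -m creep '[{"fingers":-1,"dx":0,"dy":0.001,"dz":0,"rx":0,"ry":0,"rz":0},{"fingers":-1,"dx":0,"dy":0.002,"dz":0,"rx":0,"ry":0,"rz":0}]' | egrep 'tcp_pos|force' | tr '\n' ' '; echo; done
```

```text
clock: 18.38
tcp_pos: [454.2, 110.1, 85.2]
tcp_rot: [[-0.102, 0.0, 0.995], [-0.995, -0.0, -0.102], [0.0, -1.0, 0.0]]
force: [-0.3, -0.8, -0.7]
opening: 0.1
tcp_pos: [453.4, 110.1, 83.5] force: [-1.5, -0.4, 0.2] 
tcp_pos: [453.0, 110.1, 81.6] force: [0.9, 1.2, -0.3] 
tcp_pos: [452.9, 110.1, 79.6] force: [-1.6, -0.2, 1.4] 
tcp_pos: [452.5, 109.9, 77.7] force: [-1.6, -0.5, 4.9]
```

```bash
for i in 1 2 3 4; do python3 -m creep '[{"fingers":-1,"dx":-0.0002,"dy":0.001,"dz":0.0003,"rx":0,"ry":0,"rz":0},{"fingers":-1,"dx":-0.0003,"dy":0.002,"dz":0.0005,"rx":0,"ry":0,"rz":0}]' | egrep 'tcp_pos|force' | tr '\n' ' '; echo; done
```

```text
tcp_pos: [452.2, 109.8, 75.9] force: [-5.2, -4.0, 9.3] 
tcp_pos: [451.9, 109.6, 74.1] force: [-7.5, -5.3, 14.4] 
tcp_pos: [451.5, 109.8, 72.1] force: [-9.3, -5.2, 15.6] 
tcp_pos: [452.6, 110.4, 69.9] force: [-7.4, -3.1, 11.1]
```

```bash
for i in 1 2 3; do python3 -m creep '[{"fingers":-1,"dx":-0.0002,"dy":0.001,"dz":0.0003,"rx":0,"ry":0,"rz":0},{"fingers":-1,"dx":-0.0003,"dy":0.002,"dz":0.0005,"rx":0,"ry":0,"rz":0}]' | egrep 'tcp_pos|force' | tr '\n' ' '; echo; done
```

```text
tcp_pos: [452.0, 110.2, 67.9] force: [-10.9, -4.0, 15.9] 
tcp_pos: [451.5, 109.9, 66.0] force: [-13.3, -6.2, 20.6] 
tcp_pos: [451.8, 110.1, 64.2] force: [-11.6, -5.4, 19.2]
```

```bash
python3 -m creep '[{"fingers":-1,"dx":0,"dy":-0.01,"dz":0,"rx":0,"ry":0,"rz":0},{"fingers":-1,"dx":0,"dy":-0.035,"dz":0.0,"rx":0,"ry":0,"rz":0},{"fingers":-1,"dx":-0.059,"dy":-0.035,"dz":-0.003,"rx":0,"ry":0,"rz":0},{"fingers":-1,"dx":-0.059,"dy":-0.035,"dz":-0.003,"rx":0,"ry":0,"rz":0},{"fingers":-1,"dx":-0.059,"dy":-0.026,"dz":-0.003,"rx":0,"ry":0,"rz":0},{"fingers":-1,"dx":-0.059,"dy":-0.02,"dz":-0.003,"rx":0,"ry":0,"rz":0},{"fingers":-1,"dx":-0.059,"dy":-0.02,"dz":-0.003,"rx":0,"ry":0,"rz":0}]'; for i in 1 2 3 4 5; do python3 -m creep '[{"fingers":-1,"dx":0,"dy":0.001,"dz":0,"rx":0,"ry":0,"rz":0},{"fingers":-1,"dx":0,"dy":0.002,"dz":0,"rx":0,"ry":0,"rz":0}]' | egrep 'tcp_pos|force' | tr '\n' ' '; echo; done
```

```text
clock: 22.0
tcp_pos: [459.0, 169.9, 82.6]
tcp_rot: [[-0.103, -0.002, 0.995], [-0.995, -0.001, -0.103], [0.001, -1.0, -0.002]]
force: [0.1, 0.5, 0.3]
opening: 0.1
tcp_pos: [459.8, 170.7, 81.7] force: [0.6, 0.7, 0.1] 
tcp_pos: [459.7, 170.9, 79.6] force: [-0.1, 0.2, -0.3] 
tcp_pos: [459.6, 170.9, 77.5] force: [0.9, 0.1, 0.8] 
tcp_pos: [459.7, 170.9, 75.6] force: [0.5, -0.2, -0.2] 
tcp_pos: [459.7, 170.9, 73.5] force: [-0.3, -0.1, -0.4]
```

```bash
for i in 1 2 3 ; do python3 -m creep '[{"fingers":-1,"dx":0,"dy":0.001,"dz":0,"rx":0,"ry":0,"rz":0},{"fingers":-1,"dx":0,"dy":0.002,"dz":0,"rx":0,"ry":0,"rz":0}]' | egrep 'tcp_pos|force' | tr '\n' ' '; echo; done; python3 -c "
from h import *
f=grab('scene'); save(f,'s3.png',(345,180,425,245),7.5)"
```

```text
tcp_pos: [459.6, 170.9, 71.6] force: [-0.2, 0.0, 1.0] 
tcp_pos: [459.4, 171.3, 69.9] force: [-3.6, 2.5, 6.5] 
tcp_pos: [459.0, 171.7, 68.3] force: [-5.4, 4.9, 9.4]
```

View pics/s3.png

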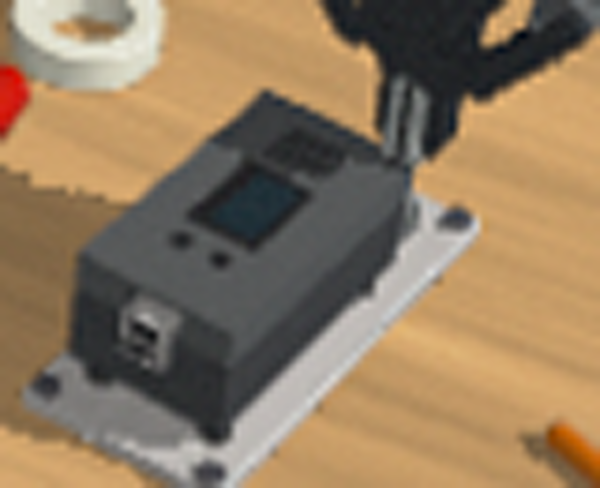

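The lid appears seated, with its seam level at the +x end and the near +y side. Corners 3 and 1 touch at about 71.5 mm, where home is 72. I'll now probe corners 0 and 2.

```bash
python3 -m creep '[{"fingers":-1,"dx":0,"dy":-0.01,"dz":0,"rx":0,"ry":0,"rz":0},{"fingers":-1,"dx":0,"dy":-0.035,"dz":0,"rx":0,"ry":0,"rz":0},{"fingers":-1,"dx":0,"dy":-0.035,"dz":0.06,"rx":0,"ry":0,"rz":0},{"fingers":-1,"dx":0,"dy":-0.035,"dz":0.12,"rx":0,"ry":0,"rz":0},{"fingers":-1,"dx":0,"dy":-0.028,"dz":0.131,"rx":0,"ry":0,"rz":0},{"fingers":-1,"dx":0,"dy":-0.015,"dz":0.131,"rx":0,"ry":0,"rz":0},{"fingers":-1,"dx":0,"dy":-0.014,"dz":0.131,"rx":0,"ry":0,"rz":0},{"fingers":-1,"dx":0,"dy":-0.014,"dz":0.131,"rx":0,"ry":0,"rz":0}]'; for i in 1 2 3 4 5; do python3 -m creep '[{"fingers":-1,"dx":0,"dy":0.001,"dz":0,"rx":0,"ry":0,"rz":0},{"fingers":-1,"dx":0,"dy":0.002,"dz":0,"rx":0,"ry":0,"rz":0}]' | egrep 'tcp_pos|force' | tr '\n' ' '; echo; done
```

```text
clock: 25.05
tcp_pos: [588.7, 157.7, 81.5]
tcp_rot: [[-0.101, -0.001, 0.995], [-0.995, -0.0, -0.101], [0.001, -1.0, -0.001]]
force: [0.3, 0.7, 0.4]
opening: 0.0
tcp_pos: [589.9, 157.7, 80.1] force: [0.1, -0.3, 0.2] 
tcp_pos: [590.0, 157.5, 77.6] force: [-0.1, 0.2, -0.1] 
tcp_pos: [590.0, 157.5, 75.5] force: [-0.1, 0.2, -0.3] 
tcp_pos: [590.0, 157.5, 73.5] force: [0.4, -0.1, -0.8] 
tcp_pos: [590.0, 157.6, 71.5] force: [-0.0, 0.8, 1.3]
```

Corner 0 is home, touching at about 71.5 mm. Corner 2 is next.

```bash
python3 -m creep '[{"fingers":-1,"dx":0.0,"dy":-0.02,"dz":0,"rx":0,"ry":0,"rz":0},{"fingers":-1,"dx":0,"dy":-0.03,"dz":-0.04,"rx":0,"ry":0,"rz":0},{"fingers":-1,"dx":0.03,"dy":-0.03,"dz":-0.09,"rx":0,"ry":0,"rz":0},{"fingers":-1,"dx":0.06,"dy":-0.03,"dz":-0.131,"rx":0,"ry":0,"rz":0},{"fingers":-1,"dx":0.06,"dy":-0.02,"dz":-0.131,"rx":0,"ry":0,"rz":0},{"fingers":-1,"dx":0.06,"dy":-0.01,"dz":-0.131,"rx":0,"ry":0,"rz":0},{"fingers":-1,"dx":0.06,"dy":-0.008,"dz":-0.131,"rx":0,"ry":0,"rz":0},{"fingers":-1,"dx":0.06,"dy":-0.008,"dz":-0.131,"rx":0,"ry":0,"rz":0}]'; for i in 1 2 3 4 5; do python3 -m creep '[{"fingers":-1,"dx":0,"dy":0.001,"dz":0,"rx":0,"ry":0,"rz":0},{"fingers":-1,"dx":0,"dy":0.002,"dz":0,"rx":0,"ry":0,"rz":0}]' | egrep 'tcp_pos|force' | tr '\n' ' '; echo; done
```

```text
clock: 27.3
tcp_pos: [454.4, 111.6, 79.2]
tcp_rot: [[-0.102, -0.0, 0.995], [-0.995, -0.0, -0.102], [0.0, -1.0, -0.0]]
force: [0.5, 0.0, -0.3]
opening: -0.0
tcp_pos: [453.8, 111.3, 77.6] force: [-0.4, -0.1, 0.6] 
tcp_pos: [453.6, 111.2, 75.6] force: [1.0, 0.7, 0.6] 
tcp_pos: [453.6, 111.2, 73.6] force: [0.4, 0.1, 0.0] 
tcp_pos: [453.5, 111.1, 71.5] force: [-1.1, 0.5, 1.3] 
tcp_pos: [453.0, 110.9, 69.7] force: [-2.3, -2.0, 5.9]
```

Corner 2 is home too. I'll re-probe corner 3, because it was last checked before the others snapped, then retreat.

```bash
python3 -m creep '[{"fingers":-1,"dx":0.0,"dy":-0.02,"dz":0,"rx":0,"ry":0,"rz":0},{"fingers":-1,"dx":0,"dy":-0.032,"dz":0.04,"rx":0,"ry":0,"rz":0},{"fingers":-1,"dx":0,"dy":-0.032,"dz":0.09,"rx":0,"ry":0,"rz":0},{"fingers":-1,"dx":0,"dy":-0.032,"dz":0.131,"rx":0,"ry":0,"rz":0},{"fingers":-1,"dx":0,"dy":-0.02,"dz":0.131,"rx":0,"ry":0,"rz":0},{"fingers":-1,"dx":0,"dy":-0.012,"dz":0.131,"rx":0,"ry":0,"rz":0},{"fingers":-1,"dx":0,"dy":-0.01,"dz":0.131,"rx":0,"ry":0,"rz":0},{"fingers":-1,"dx":0,"dy":-0.01,"dz":0.131,"rx":0,"ry":0,"rz":0}]'; for i in 1 2 3 4 5; do python3 -m creep '[{"fingers":-1,"dx":0,"dy":0.001,"dz":0,"rx":0,"ry":0,"rz":0},{"fingers":-1,"dx":0,"dy":0.002,"dz":0,"rx":0,"ry":0,"rz":0}]' | egrep 'tcp_pos|force' | tr '\n' ' '; echo; done
python3 -m creep '[{"fingers":-1,"dx":0.0,"dy":-0.02,"dz":0,"rx":0,"ry":0,"rz":0},{"fingers":-1,"dx":0,"dy":-0.07,"dz":0,"rx":0,"ry":0,"rz":0},{"fingers":-1,"dx":0.03,"dy":-0.1,"dz":-0.04,"rx":0,"ry":0,"rz":0},{"fingers":-1,"dx":0.09,"dy":-0.13,"dz":-0.09,"rx":0,"ry":0,"rz":0},{"fingers":-1,"dx":0.15,"dy":-0.15,"dz":-0.1,"rx":0,"ry":0,"rz":0},{"fingers":-1,"dx":0.2,"dy":-0.15,"dz":-0.1,"rx":0,"ry":0,"rz":0},{"fingers":-1,"dx":0.2,"dy":-0.15,"dz":-0.1,"rx":0,"ry":0,"rz":0}]'
python3 - <<'E'
from h import *
f=grab("scene"); g=grab("top")
a=cv2.resize(f["frame"][180:245,345:425],None,fx=5,fy=6,interpolation=2);b=cv2.resize(g["frame"][170:275,235:335],(371,390),interpolation=2)
cv2.imwrite("pics/fin.png",np.hstack([a,b])[:,:,::-1]); cv2.imwrite("pics/fint.png",g["frame"][:,:,::-1])
o=cv2.imread("pics/top0.png"); d=cv2.absdiff(o,g["frame"][:,:,::-1].copy()).max(2)
for n,(u,v) in dict(meter=(307,113),phone=(393,118),bread=(228,115),screw=(319,215),tape=(317,271),pliers=(183,217),dev=(458,227)).items():
    print(n,(d[v-30:v+30,u-30:u+30]>60).sum())
E
```

```text
clock: 29.55
tcp_pos: [583.1, 98.0, 79.6]
tcp_rot: [[-0.101, -0.001, 0.995], [-0.995, -0.0, -0.101], [0.0, -1.0, -0.001]]
force: [-0.5, 0.1, 0.2]
opening: -0.3
tcp_pos: [583.9, 97.9, 78.0] force: [-0.0, 0.5, -0.3] 
tcp_pos: [583.9, 97.8, 75.6] force: [-0.1, 0.8, -0.8] 
tcp_pos: [583.9, 97.8, 73.5] force: [0.2, 0.6, 0.3] 
tcp_pos: [583.9, 97.8, 71.6] force: [0.8, -0.9, 1.5] 
tcp_pos: [584.5, 97.6, 70.1] force: [0.3, -1.7, 2.7] 
clock: 31.68
tcp_pos: [463.2, -93.6, 220.3]
tcp_rot: [[-0.107, 0.001, 0.994], [-0.994, -0.001, -0.107], [0.0, -1.0, 0.001]]
force: [0.4, 0.4, -0.0]
opening: -0.3
meter 0
phone 0
bread 0
screw 230
tape 589
pliers 0
dev 291
```

View pics/fin.png

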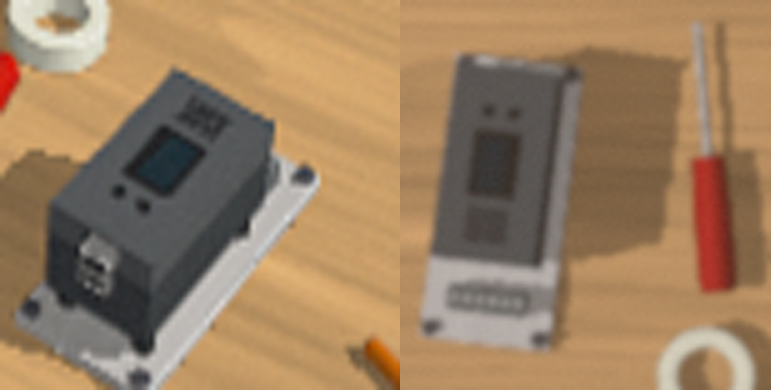

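```bash
python3 -c "
from h import *
print(r.sign_off(), r.observe()['clock'])"
```

```text
the job is handed in; nothing more can be done
the job is handed in; nothing more can be done
```

I put the grey lid on the case with its notch over the connector, pressed the corners down with shut fingers, and handed the job in at about 32 s. Only corners 0 and 2 needed the full press. By the time I probed corners 3 and 1 they were already home.

**Force:** the highest vertical push I read was 20.6 N (about 25 N including sideways force). Forces were only read at the end of each step, so a short peak in between would not show.

**Corner heights:** in the last light probes all four corners touched at about 71.5–72 mm, where 72 mm is home. I re-probed corner 3 after the other corners had snapped.

**Final pictures:** the lid sits level all round the two sides the picture shows, with the notch over the connector, and the arm is clear. I did not measure its final centring.

**Bystanders:** comparing start and end top views, the multimeter, phone, breadboard and pliers show no change. The screwdriver, tape roll and dev board areas did differ, probably from the arm and its shadow. In the crops the screwdriver and tape roll are where they were; I did not check the dev board separately, but the arm never went near it.

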